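Snug the wrench and tighten the anchor nut

TASK

The anchor nut on the mounting plate is loose and an adjustable wrench lies open around it. Roll the wrench's worm until the jaw sits snugly on the nut, and only then push the handle to turn the nut clockwise (seen from above) until the raised bar on the nut points straight at the index bar on the plate. Work the jaw and the nut only through the worm and the wrench, leave the wrench lying snug on the nut, and do not disturb the things around it.

Things in the scene. Friction and masses are not known exactly. Their poses are not given: they have to be found in the camera images.
- plate: Fixed blue-painted steel mounting plate, 10 mm thick, lying flat on the bench. Origin on the nut's vertical axis at the plate's underside (bench height); z up. It reaches from -125 to +145 mm in its x and from -145 to +205 mm in its y.
- nut: Steel hex nut, 41 mm across flats, 47 mm across corners (corners on its +y and -y), 19 mm high; it only turns, about its vertical axis, against a steady 0.4 N m. Origin on its axis at its underside (10 mm above the bench), z up. A raised dark bar on top, 6 mm wide, up to 22 mm above the plate, runs from the centre to the corner at its own -y. Axes parallel to the plate's at the start.
- index: Fixed steel index bar on the plate, 10 mm wide, 10 mm high, radial to the nut. Origin on the nut's axis at the plate's top; the bar lies along its own -y, from 65 to 117 mm from that axis. The nut is done when its own -y axis points the same way as the index's -y axis: 0.4 to 0.8 rad clockwise from the start.
- wrench: Loose adjustable wrench, 0.8 kg, 217 mm long, 20 mm thick, flat on the plate around the nut. Origin at its underside, where the nut's centre is when snug; z up, +y along the handle. Fixed jaw's face at x = -20.5 mm; jaws from y = -26 to the throat's bottom at y = 27. Black handle 30 mm wide (x -14 to 16), 20 high, y = 100 to 191 mm; 3 to 6 N across it turns the nut.
- jaw: The wrench's sliding jaw (steel, 17 mm wide), opposite the fixed jaw. Origin in its flat gripping face, at the wrench's underside; axes as the wrench's. Its x in the wrench's frame plus 20.5 mm is the jaw opening: 45 to 49 mm at the start, 41 mm when snug on the nut. It slides along the wrench's x and is moved by the worm.
- worm (a joint): Angle (rad) of the worm, a knurled roller 24 mm in diameter, 26 mm long, in the window of the wrench's head, axis along the wrench's x. It grows as its top is rolled towards the nut (wrench's -y); the jaw then closes, 1.6 mm per rad. It rolls at about 2 N at its surface and stays put; once the jaw is tight a finger slips over it. 2.8 to 4.7 rad (34 to 57 mm of rolling) are needed: several strokes.
- worm_top (a point): Middle of the worm's top line: 2, 52, 26.5 mm in the wrench's frame, 6.5 mm above the wrench head around it and 5 mm above the nut, so that a shut fingertip pressed on it with about 5 N and drawn level along the wrench's y rolls it by friction.
- handle (a point): Middle of the black handle's top face, 140 mm from the nut's axis, 20 mm above the plate.
- can: Bystander: metal can, 66 mm in diameter, 100 mm high, standing. Origin: centre of its underside.
- jar: Bystander: screw jar, 60 mm in diameter, 80 mm high, standing. Origin: centre of its underside.
- screwdriver: Bystander: screwdriver with a black handle, 190 mm long, lying along its x.
Things that resemble listed ones, but are neither listed nor needed, are in the scene too. Of the things shaped like the wrench, the bare steel one is meant.

How it is judged:
By the outcome, as a careful person would: the job done as asked, in the order asked, and still so for the second after the job is handed in, with the robot touching nothing.
It also fails if it takes over 67 s, if anything falls off the work surface, if the arm or the gripper's body presses on something with over 40 N, if the wrist force passes 120 N, or if a joint passes its speed limit or range.

ROBOT

A 7-joint arm with a two-finger parallel gripper is mounted at the origin on the work surface. World frame = base frame: x ahead of the robot, y to its left, z up, the work surface at z = 0. Lengths are in m, angles in rad, forces in N, time in s.
With the tool pointing down it reaches from about 0.4 to 0.85 m from the base axis. Payload 4.5 kg.
Tool frame: the origin (TCP) lies at the very end of the fingers, on their centre line; the grasp point (between the pads) lies 19 mm behind it (r.pinch_z is the distance from the TCP to the grasp point, in m); z points along the fingers, y is the line along which they close (so a half turn about z gives the same grasp; the last joint's range is limited). The gripper opens to 88 mm and grips with 3 to 60 N. Pads are 18 mm wide; open, the fingers measure 123 mm over their backs; the gripper's body (75 mm by 187 mm) begins 45 mm behind the grasp point.
Start: joints at [-1.113, 0.689, -0.195, 1.565, 0.157, 0.902, -0.215], TCP at [0.257, 0.57, 0.239] pointing down, gripper open.
Joint ranges: [-3.01, 3.01], [-0.46, 2.08], [-1.47, 1.51], [0.13, 2.56], [-1, 4.14], [0.04, 2.09], [-2.66, 2.66]. Speed limits (rad/s): [2.57, 2.57, 3.14, 3.14, 3.14, 3.14, 3.14].

INTERFACE

Orientations are given as a unit quaternion [x, y, z, w].
In Python, from plant import r, cams gives the robot as it stands.
- The arm moves only by the shell command python3 -m pendant 'ROWS' [FORCE]. ROWS is JSON, a list of rows, each a list of 3 entries, a list of its own where there are three numbers: the closure, from -1 (fully open) to 1 (shut), then the shift along the tool's x, y, z in mm, then the turn, a rotation vector about the tool's x, y, z in degrees. A call has 1 to 8 rows; each row shifts and turns the commanded pose from where the row before left it, along the tool's axes as they then stand; what a row does not reach is not made up. A row lasts 1/8 s, in which the tool goes at most 62.5 mm and 10.7 degrees, less where a joint would pass 70% of its speed; a pose out of reach is approached as far as the arm can. A call with a gripper value outside its range is refused whole. The fingers move at their own pace and stop on an object; FORCE is the grip in N (left out, the last holds). Time passes only in rows, so rows that do not move let the fingers close. It gives the time, the measured TCP pose, the force, the opening and the grip force at its end, in the units of the state.
- r.get_state(): the state, without advancing time (a new reading comes with each control period).
- cams.snapshot(name): name is "side" or "top" or "wrist"; returns a dict with "img" (480x640x3 uint8, red, green, blue), "camera_matrix" (3x3 intrinsics, pixels), "D" ([k1, k2, p1, p2, k3] as OpenCV has them; the pictures are not rectified), "camera_from_world" (4x4, takes a point from world to camera coordinates); the wrist camera has in their place "tool_from_camera" (4x4, takes a point from camera to tool coordinates, whose origin is the TCP and whose axes are the flange's). Camera axes: x right, y up, looking along -z (the intrinsics and any distortion apply to the point x, -y, -z); pixel columns grow to the right and rows downward; lengths in m; the calibration is good to about 2 mm. A picture is of the moment at which its call begins: read the wrist's pose just before it. There is no depth.
- r.finish_job(): hands the job in; it is judged then, once.
The state is a dict: "clock": time; "q": joint angles; "qd": joint speeds; "joint_torque": joint torques, N m; "tool_pos": TCP position; "eef_rot": TCP orientation; "contact_force": force on the tool from outside, world axes, zero at the start; "moment": the same for the moment, N m; "opening": opening from 0.0 (shut) to 1.0 (fully open); "finger_force": force on a finger pad.
Only numpy, scipy, OpenCV 4.12 (cv2) and the standard library are available. Lean on these libraries where they do the work, as an engineer would, in place of code of your own. Each camera call takes 0.05 s, during which the arm holds its last target. There are 200 camera calls.

## Working session

There is one attempt and no reset: what is moved stays moved. The work goes in short steps, Python scripts to look and compute and a shell command to move; the robot and the scene stay as the last step left them, time stands still between calls to the robot, and variables do not carry over. Pictures are saved under pics/ and viewed, at most 10 in all, crops included, and the job is handed in when it is done.

```bash
ls; mkdir -p pics; python3 - <<'E'
from plant import r,cams
import cv2,numpy as np
s=r.get_state();print({k:np.round(s[k],3) for k in('clock','tool_pos','eef_rot','contact_force','opening')})
ims=[]
for n in('top','side'):
    d=cams.snapshot(n);cv2.imwrite(f'pics/{n}0.png',d['img'][:,:,::-1]);print(n,d['camera_matrix'],d['D'],np.round(d['camera_from_world'],3))
E
```

```text
pics
{'clock': np.float64(0.0), 'tool_pos': array([0.257, 0.569, 0.238]), 'eef_rot': array([ 0.21 ,  0.978, -0.001, -0.   ]), 'contact_force': array([-0.086, -0.006, -0.211]), 'opening': np.float64(1.002)}
top [[500.87457962   0.         324.3403055 ]
 [  0.         500.87457962 238.71424676]
 [  0.           0.           1.        ]] [-0.10187157  0.          0.          0.          0.        ] [[ 0.026 -1.     0.002 -0.012]
 [ 0.971  0.026  0.237 -0.408]
 [-0.237 -0.004  0.972 -1.278]
 [ 0.     0.     0.     1.   ]]
side [[524.97475714   0.         318.21034015]
 [  0.         524.97475714 245.28147198]
 [  0.           0.           1.        ]] [-0.10259142  0.          0.          0.          0.        ] [[ 0.682 -0.731 -0.014 -0.264]
 [ 0.436  0.391  0.811 -0.215]
 [-0.588 -0.559  0.585 -0.994]
 [ 0.     0.     0.     1.   ]]
```

View pics/top0.png

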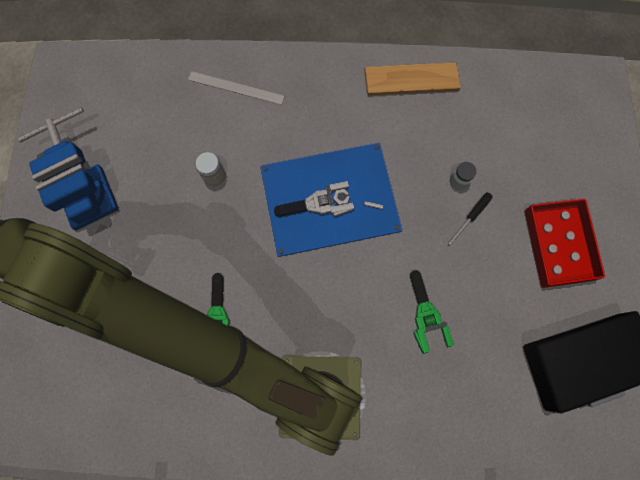

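View pics/side0.png

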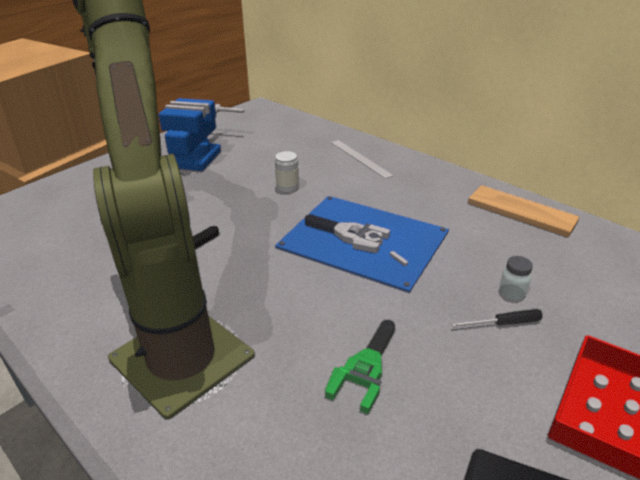

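```bash
cat > h.py <<'E'
from plant import r,cams
import cv2,numpy as np
from scipy.spatial.transform import Rotation as R
def snap(n):
    s=r.get_state(); d=cams.snapshot(n)
    if n=='wrist':
        T=np.eye(4);T[:3,:3]=R.from_quat(s['eef_rot']).as_matrix();T[:3,3]=s['tool_pos'];d['W']=T@d['tool_from_camera']
    else: d['W']=np.linalg.inv(d['camera_from_world'])
    return d
def ray(d,px,z):
    p=cv2.undistortPoints(np.array(px,float).reshape(-1,1,2),d['camera_matrix'],np.array(d['D']))[:,0]
    v=np.c_[p[:,0],-p[:,1],-np.ones(len(p))]@d['W'][:3,:3].T; o=d['W'][:3,3]
    return (o+v*((np.broadcast_to(z,len(p))-o[2])/v[:,2])[:,None])[:,:2]
def proj(d,P):
    P=np.atleast_2d(P);c=(P-d['W'][:3,3])@d['W'][:3,:3]
    return cv2.projectPoints(c*[1,-1,-1],np.zeros(3),np.zeros(3),d['camera_matrix'],np.array(d['D']))[0][:,0]
def platemask(d):
    h=cv2.cvtColor(d['img'],cv2.COLOR_RGB2HSV)
    m=cv2.inRange(h,(100,120,40),(125,255,255))
    c=max(cv2.findContours(m,0,2)[0],key=cv2.contourArea)
    return h,c
E
python3 - <<'E'
from h import *
for n in('top','side'):
    d=snap(n);h,c=platemask(d)
    q=cv2.approxPolyDP(cv2.convexHull(c),6,True)[:,0];print(n,q.tolist())
    w=ray(d,q,.01);print(w.round(4).tolist(),np.linalg.norm(w-np.roll(w,1,0),axis=1).round(4))
    mask=np.zeros(h.shape[:2],np.uint8);cv2.fillPoly(mask,[cv2.convexHull(c)],255);mask=cv2.erode(mask,np.ones((9,9)))
    for nm,m in(('dark',cv2.inRange(h,(0,0,0),(180,255,45))&mask),('steel',cv2.inRange(h,(0,0,90),(180,60,255))&mask)):
        for k in cv2.findContours(m,0,2)[0]:
            if cv2.contourArea(k)>15:
                b=cv2.minAreaRect(k);z=.03 if nm=='dark' else .02
                print(nm,cv2.contourArea(k),b,ray(d,cv2.boxPoints(b),z).round(3).tolist())
    x,y,ww,hh=cv2.boundingRect(c)
    cv2.imwrite(f'pics/{n}1.png',cv2.resize(d['img'][y:y+hh,x:x+ww,::-1],None,fx=4.5,fy=4.5,interpolation=2))
E
```

```text
top [[379, 143], [401, 230], [278, 256], [261, 166]]
[[0.705, -0.1508], [0.4477, -0.2109], [0.3659, 0.1233], [0.6251, 0.1844]] [0.3446 0.2643 0.344  0.2663]
dark 288.5 ((289.6870422363281, 208.51332092285156), (10.764047622680664, 31.725614547729492), 78.11134338378906) [[0.499, 0.142], [0.52, 0.057], [0.49, 0.05], [0.47, 0.134]]
steel 49.5 ((373.20001220703125, 204.59999084472656), (18.65601921081543, 3.6878182888031006), 12.52880859375) [[0.515, -0.107], [0.526, -0.109], [0.516, -0.16], [0.505, -0.157]]
steel 690.0 ((328.1695251464844, 200.41200256347656), (31.083473205566406, 46.18513488769531), 76.60750579833984) [[0.551, 0.064], [0.586, -0.06], [0.498, -0.081], [0.464, 0.041]]
side [[276, 245], [327, 197], [447, 229], [408, 291]]
[[0.3677, 0.1209], [0.6186, 0.1816], [0.7037, -0.1505], [0.4412, -0.215]] [0.3439 0.2581 0.3428 0.2703]
steel 78.5 ((398.2364501953125, 257.6689147949219), (19.99459457397461, 4.998648643493652), 35.53767395019531) [[0.509, -0.111], [0.527, -0.107], [0.516, -0.161], [0.499, -0.165]]
steel 1040.5 ((360.13458251953125, 235.82693481445312), (55.10862731933594, 26.27956199645996), 11.309932708740234) [[0.451, 0.018], [0.544, 0.084], [0.597, -0.049], [0.502, -0.105]]
```

View pics/top1.png

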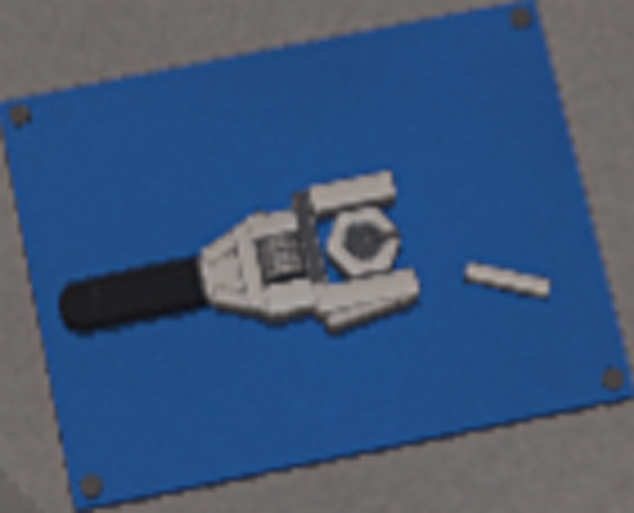

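The candidates shaped like the wrench (top view) are a green one at (218,300), a green one at (428,315) and the bare steel one at (320,202), lying on the blue plate around the nut. The crop confirms the steel one is meant. Its head is on the nut, the handle points to the image left, and the index bar sits at the lower right. The nut is at about (0.532,-0.046), the wrench yaw is about 14.6° and the index is about 0.46 rad clockwise. Next I go above the worm.

```bash
python3 -m pendant '[[1,[-39,-34,0],[0,0,0]],[1,[-39,-34,0],[0,0,0]],[1,[-39,-34,0],[0,0,0]],[1,[-39,-34,0],[0,0,0]],[1,[-39,-34,0],[0,0,0]],[1,[-39,-34,0],[0,0,0]],[1,[-39,-34,0],[0,0,0]],[1,[-39,-34,0],[0,0,0]]]' 20
python3 -m pendant '[[1,[-39,-34,10],[0,0,0]],[1,[-39,-34,10],[0,0,0]],[1,[-39,-34,10],[0,0,0]],[1,[-39,-34,10],[0,0,0]],[1,[0,0,0],[0,0,-10]],[1,[0,0,0],[0,0,-10]],[1,[0,0,0],[0,0,-10]],[1,[0,0,0],[0,0,-8.8]]]'
python3 - <<'E'
from h import *
s=r.get_state();print(s['clock'],s['tool_pos'].round(4) if hasattr(s['tool_pos'],'round') else s['tool_pos'],s['eef_rot'],s['contact_force'],s['q'])
d=snap('wrist');cv2.imwrite('pics/w1.png',d['img'][:,:,::-1]);np.save('/tmp/w1.npy',d,allow_pickle=True)
for a in [(0,0,.0),(0.5318,-.0462,.03),(0.5206,.0046,.0365)]: print(proj(d,a))
E
```

```text
clock: 1.2
tool_pos: [0.4302, 0.192, 0.2388]
eef_rot: [0.21, 0.978, 0.0, 0.0]
contact_force: [0.4, -0.9, -0.2]
opening: 0.115
finger_force: 0.0
clock: 2.2
tool_pos: [0.5158, 0.0052, 0.1986]
eef_rot: [-0.129, 0.992, 0.0, -0.0]
contact_force: [-0.1, 0.7, 0.6]
opening: 0.002
finger_force: 0.0
2.2 [0.5158 0.0052 0.1986] [-1.28830297e-01  9.91666651e-01  2.69483256e-05 -8.17115395e-05] [-0.10868304  0.66126007  0.63162196] [ 0.18515159  0.63533998 -0.45927178  1.92668919  0.43283227  0.67776066
  1.28997221]
[[ 460.88092651 -305.87773447]]
[[262.82730617 218.55775717]]
[[322.82803279 222.79021723]]
```

View pics/w1.png

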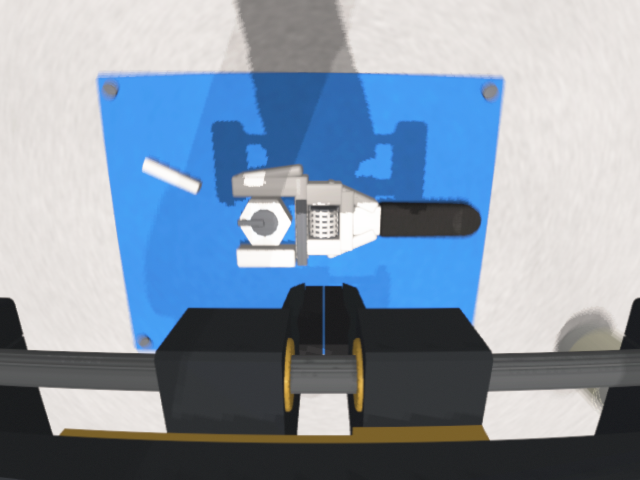

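The picture shows the nut at (265,222), the worm at (324,222), the handle from (380,219) to (480,220) and the index from (145,165) to (200,188). The projected estimates agree to within a few pixels. Next I measure these points more finely.

```bash
cat >> h.py <<'E'
def centroid(m):
    k=max(cv2.findContours(m,0,2)[0],key=cv2.contourArea);return k,cv2.minAreaRect(k)
def roi(m,x0,y0,x1,y1):
    o=np.zeros_like(m);o[y0:y1,x0:x1]=m[y0:y1,x0:x1];return o
E
python3 - <<'E'
from h import *
d=np.load('/tmp/w1.npy',allow_pickle=True).item();h=cv2.cvtColor(d['img'],cv2.COLOR_RGB2HSV)
dark=cv2.inRange(h,(0,0,0),(180,255,60));st=cv2.inRange(h,(0,0,120),(180,60,255))
k,b=centroid(roi(dark,370,190,500,250));p=ray(d,cv2.boxPoints(b),.03);print('handle',b,p.round(4).tolist(),'c',p.mean(0))
k,b=centroid(roi(dark,235,205,290,240));print('bar',b,ray(d,[b[0]],.032), ray(d,k[:,0],.032)[[0]])
k,b=centroid(roi(st,130,150,212,195));p=ray(d,cv2.boxPoints(b),.02);print('index',p.round(4).tolist(),p.mean(0))
k,b=centroid(roi(st,237,197,294,246));
hull=cv2.approxPolyDP(cv2.convexHull(k),3,True)[:,0];print('nut',hull.tolist(),ray(d,hull,.029).round(4).tolist())
print('corners',ray(d,[[98,75],[503,79]],.01),'worm',ray(d,[[324,222]],.0365))
cv2.imwrite('pics/w1c.png',cv2.resize(d['img'][150:280,210:400,::-1],None,fx=4,fy=4,interpolation=2))
E
```

```text
handle ((429.5856018066406, 217.9188690185547), (33.05039596557617, 98.79122161865234), 89.23609924316406) [[0.492, 0.0476], [0.4687, 0.1299], [0.4963, 0.1412], [0.52, 0.0566]] c [0.49423756 0.09381182]Traceback (most recent call last):
  File "<stdin>", line 5, in <module>
  File "h.py", line 23, in centroid
    k=max(cv2.findContours(m,0,2)[0],key=cv2.contourArea);return k,cv2.minAreaRect(k)
ValueError: max() iterable argument is empty
```

```bash
python3 - <<'E'
from h import *
d=np.load('/tmp/w1.npy',allow_pickle=True).item();h=cv2.cvtColor(d['img'],cv2.COLOR_RGB2HSV)
st=cv2.inRange(h,(0,0,130),(180,70,255))
k,b=centroid(roi(st,130,150,212,195));p=ray(d,cv2.boxPoints(b),.02);print('index',p.round(4).tolist(),p.mean(0))
print('nut L/R corner',ray(d,[[239,223],[265,222],[291,222]],.029).round(4))
print('corners',ray(d,[[98,75],[503,79]],.01),'worm',ray(d,[[324,222]],.0365))
cv2.imwrite('pics/w1c.png',cv2.resize(d['img'][150:280,210:400,::-1],None,fx=4,fy=4,interpolation=2))
E
```

```text
index [[0.5188, -0.1616], [0.5066, -0.158], [0.5164, -0.1059], [0.5288, -0.109]] [ 0.51761824 -0.13359317]
nut L/R corner [[ 0.5413 -0.0657]
 [ 0.5346 -0.0438]
 [ 0.5288 -0.0219]]
corners [[ 0.4497179  -0.21350254]
 [ 0.36569267  0.12207298]] worm [[0.51967742 0.00538517]]
```

View pics/w1c.png

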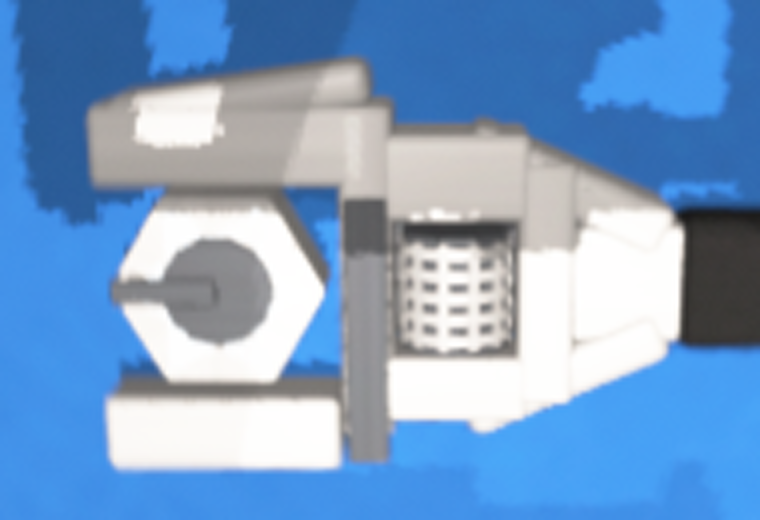

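```bash
python3 - <<'E'
from h import *
d=np.load('/tmp/w1.npy',allow_pickle=True).item()
T=np.eye(4);Rm=R.from_quat([-0.1288303,0.9916666,0,0]).as_matrix();t=np.array([.5158,.0052,.1986])
for l in [(0,0,0),(0,9,0),(0,17,0),(9,0,0),(-9,0,0),(0,17,-15)]: print(l,proj(d,t+Rm@(np.array(l)/1000)).round())
cv2.imwrite('pics/tip.png',cv2.resize(d['img'][270:370,270:380,::-1],None,fx=5,fy=5))
print('worm in tool mm',(Rm.T@(np.array([.5197,.0054,.0365])-t)*1000).round(1))
E
```

```text
(0, 0, 0) [[326. 304.]]
(0, 9, 0) [[347. 304.]]
(0, 17, 0) [[366. 304.]]
(9, 0, 0) [[326. 285.]]
(-9, 0, 0) [[326. 322.]]
(0, 17, -15) [[370. 321.]]
worm in tool mm [ -3.8  -0.8 162.1]
```

View pics/tip.png

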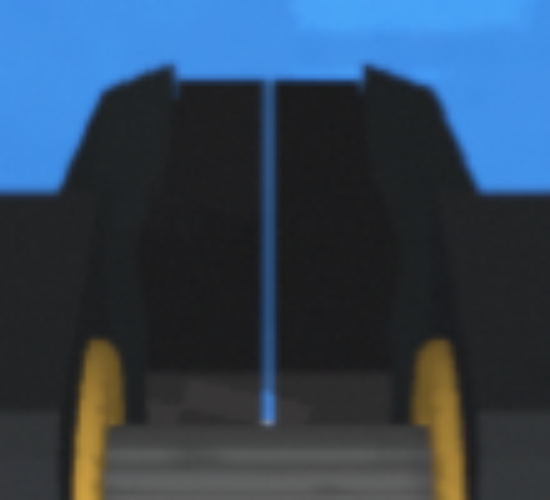

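```bash
python3 -m pendant '[[1,[-2,3,50],[0,0,0]],[1,[-2,3,50],[0,0,0]],[1,[0,0,40],[0,0,0]],[1,[0,0,14],[0,0,0]],[1,[0,0,0],[0,0,0]],[1,[0,0,0],[0,0,0]]]'
python3 -m pendant '[[1,[0,0,3],[0,0,0]],[1,[0,0,2],[0,0,0]],[1,[0,0,1],[0,0,0]]]'
```

```text
clock: 3.0
tool_pos: [0.5192, 0.0123, 0.046]
eef_rot: [-0.126, 0.992, 0.0, 0.001]
contact_force: [-0.3, 0.3, -0.6]
opening: 0.002
finger_force: 0.0
clock: 3.38
tool_pos: [0.5183, 0.0121, 0.0389]
eef_rot: [-0.126, 0.992, 0.0, 0.0]
contact_force: [0.5, 0.1, -0.1]
opening: 0.007
finger_force: 0.0
```

```bash
for i in 1 2 3; do :; done; python3 -m pendant '[[1,[0,0,1],[0,0,0]],[1,[0,0,0.5],[0,0,0]]]'|grep -E 'pos|force'; python3 -m pendant '[[1,[0,0,0.5],[0,0,0]],[1,[0,0,0],[0,0,0]]]'|grep -E 'pos|force'; python3 -m pendant '[[1,[0,0,0.5],[0,0,0]],[1,[0,0,0],[0,0,0]]]'|grep -E 'pos|force'
```

```text
tool_pos: [0.5182, 0.0122, 0.0371]
contact_force: [0.1, 0.2, -1.3]
finger_force: 0.0
tool_pos: [0.5182, 0.0122, 0.0369]
contact_force: [-0.5, -0.6, 3.3]
finger_force: 1.6
tool_pos: [0.5182, 0.0122, 0.0368]
contact_force: [-1.4, 0.2, 8.2]
finger_force: 4.0
```

```bash
python3 -m pendant '[[1,[0,-3,-0.2],[0,0,0]],[1,[0,-3,0],[0,0,0]]]'|grep -E 'pos|force'; python3 -m pendant '[[1,[0,-3,0],[0,0,0]],[1,[0,-3,0],[0,0,0]]]'|grep -E 'pos|force';python3 -m pendant '[[1,[0,-2,0],[0,0,0]],[1,[0,0,0],[0,0,0]]]'|grep -E 'pos|force'; python3 - <<'E'
from h import *
d=snap('top');cv2.imwrite('pics/t2.png',cv2.resize(d['img'][130:260,250:410,::-1],None,fx=4.5,fy=4.5,interpolation=2))
E
```

```text
tool_pos: [0.5194, 0.0076, 0.0368]
contact_force: [-2.1, 1.7, 7.6]
finger_force: 3.3
tool_pos: [0.5208, 0.0018, 0.0368]
contact_force: [-1.3, 2.9, 7.1]
finger_force: 3.4
tool_pos: [0.5214, -0.0006, 0.0368]
contact_force: [-3.1, 1.1, 7.5]
finger_force: 3.4
```

```bash
python3 -m pendant '[[1,[0,0,-4],[0,0,0]],[1,[0,14,0],[0,0,0]],[1,[0,0,3],[0,0,0]],[1,[0,0,1],[0,0,0]],[1,[0,-4,0],[0,0,0]],[1,[0,-4,0],[0,0,0]]]'|grep -E 'pos|contact'; python3 -m pendant '[[1,[0,-3,0],[0,0,0]],[1,[0,-3,0],[0,0,0]]]'|grep -E 'pos|contact'
python3 -m pendant '[[1,[0,0,-4],[0,0,0]],[1,[0,14,0],[0,0,0]],[1,[0,0,3],[0,0,0]],[1,[0,0,1],[0,0,0]],[1,[0,-4,0],[0,0,0]],[1,[0,-4,0],[0,0,0]]]'|grep -E 'pos|contact'; python3 -m pendant '[[1,[0,-3,0],[0,0,0]],[1,[0,-3,0],[0,0,0]]]'|grep -E 'pos|contact'
```

```text
tool_pos: [0.5201, 0.0056, 0.0368]
contact_force: [-2.2, 2.9, 7.4]
tool_pos: [0.5216, -0.0003, 0.0368]
contact_force: [-0.8, 1.0, 7.6]
tool_pos: [0.5206, 0.0062, 0.0368]
contact_force: [-0.1, 4.0, 6.0]
tool_pos: [0.5225, 0.0005, 0.0368]
contact_force: [0.5, 3.1, 5.5]
```

```bash
python3 -m pendant '[[1,[0,0,-4],[0,0,0]],[1,[0,14,0],[0,0,0]],[1,[0,0,3],[0,0,0]],[1,[0,0,1],[0,0,0]],[1,[0,-4,0],[0,0,0]],[1,[0,-4,0],[0,0,0]]]'|grep -E 'pos|contact'; python3 -m pendant '[[1,[0,-3,0],[0,0,0]],[1,[0,-3,0],[0,0,0]]]'|grep -E 'pos|contact'
python3 -m pendant '[[1,[0,0,-10],[0,0,0]],[1,[0,0,-50],[0,0,0]],[1,[0,0,-40],[0,0,0]],[1,[0,0,0],[0,0,0]],[1,[0,0,0],[0,0,0]]]'
python3 - <<'E'
from h import *
d=snap('wrist');np.save('/tmp/w2.npy',d,allow_pickle=True)
p=proj(d,(0.533,-.045,.03))[0];print(p)
cv2.imwrite('pics/w2.png',d['img'][:,:,::-1])
E
```

```text
tool_pos: [0.5202, 0.0072, 0.0368]
contact_force: [-0.8, 4.4, 6.3]
tool_pos: [0.5221, 0.0014, 0.0368]
contact_force: [-1.5, 4.5, 6.3]
clock: 8.55
tool_pos: [0.5211, -0.002, 0.136]
eef_rot: [-0.126, 0.992, -0.0, -0.001]
contact_force: [0.3, -0.1, 0.9]
opening: 0.003
finger_force: 0.0
[262.07271514 237.06084208]
```

View pics/w2.png

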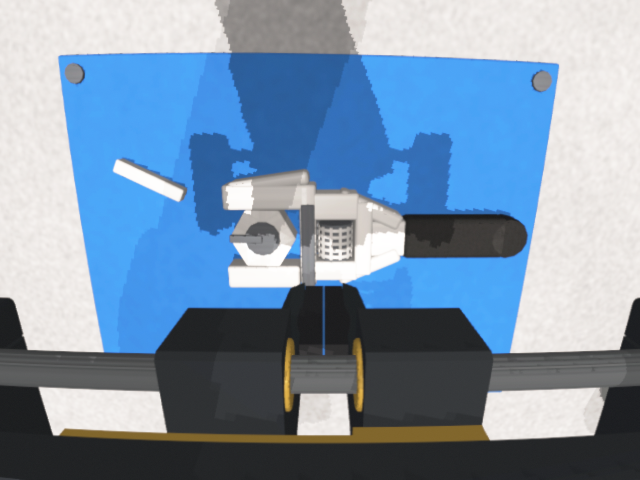

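```bash
python3 - <<'E'
from h import *
d=np.load('/tmp/w2.npy',allow_pickle=True).item();im=d['img']
a=cv2.resize(im[165:295,210:370,::-1],None,fx=5,fy=4.5,interpolation=2)
cv2.imwrite('pics/w2c.png',a)
E
```

```text
(no output)
```

View pics/w2c.png

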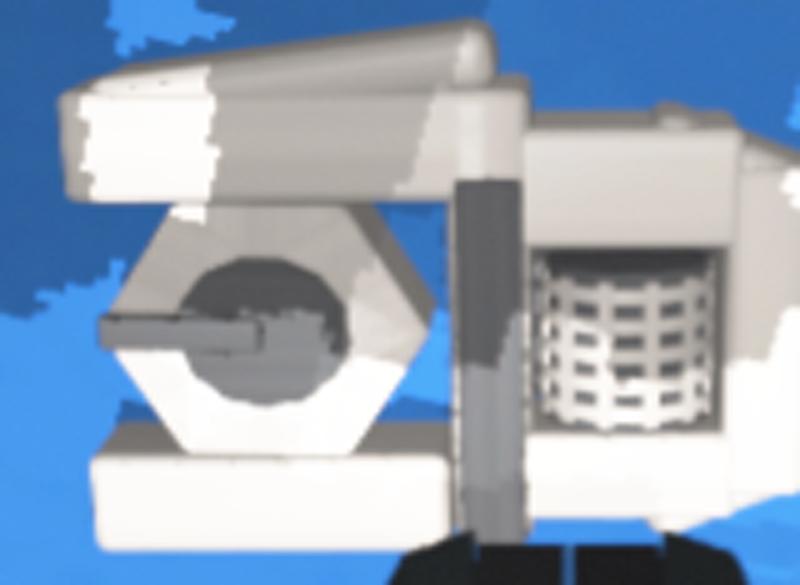

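```bash
python3 - <<'E'
from h import *
d=np.load('/tmp/w2.npy',allow_pickle=True).item()
c=lambda x,y:[210+x/5,165+y/4.5]
f=ray(d,[c(265,203),c(265,457)],.03);print('opening',np.linalg.norm(f[0]-f[1])*1000)
n=ray(d,[c(265,204),c(265,453)],.029);print('nut',np.linalg.norm(n[0]-n[1])*1000, n.mean(0))
print('worm',ray(d,[c(628,340)],.0365),'throat',ray(d,[c(452,320),c(434,315)],.03))
E
python3 -m pendant '[[1,[0,14,50],[0,0,0]],[1,[0,0,40],[0,0,0]],[1,[0,0,8],[0,0,0]],[1,[0,0,2],[0,0,0]],[1,[0,0,0],[0,0,0]],[1,[0,-3,0],[0,0,0]]]'|grep -E 'pos|contact'; python3 -m pendant '[[1,[0,-3,0],[0,0,0]],[1,[0,-3,0],[0,0,0]]]'|grep -E 'pos|contact'; python3 -m pendant '[[1,[0,-3,0],[0,0,0]],[1,[0,0,0],[0,0,0]]]'|grep -E 'clock|pos|contact'
```

```text
opening 41.53144058544951
nut 40.85213785844063 [ 0.53427206 -0.04423801]
worm [[0.52067091 0.00507369]] throat [[ 0.52555321 -0.01901095]
 [ 0.52539806 -0.02164817]]
tool_pos: [0.5179, 0.01, 0.0369]
contact_force: [-2.1, 1.2, 3.2]
tool_pos: [0.5211, 0.0045, 0.0368]
contact_force: [-1.1, 4.8, 5.7]
clock: 9.85
tool_pos: [0.5222, 0.0012, 0.0368]
contact_force: [-1.5, 2.9, 5.1]
```

```bash
python3 -m pendant '[[1,[0,0,-4],[0,0,0]],[1,[0,12,0],[0,0,0]],[1,[0,0,3],[0,0,0]],[1,[0,0,1.3],[0,0,0]],[1,[0,-4,0],[0,0,0]],[1,[0,-4,0],[0,0,0]]]'|grep -E 'pos|contact'; python3 -m pendant '[[1,[0,-3,0],[0,0,0]],[1,[0,0,-20],[0,0,0]],[1,[0,0,-20],[0,0,0]],[1,[0,0,0],[0,0,0]]]'
python3 - <<'E'
from h import *
d=snap('top');t=np.array(r.get_state()['tool_pos']);Rm=R.from_quat(r.get_state()['eef_rot']).as_matrix()
print('can',ray(d,[[208,161]],.1))
n=np.array([.5335,-.0445]);a=np.radians(14.6);X=np.array([np.cos(a),np.sin(a)]);Y=np.array([-X[1],X[0]])
for x,y in((-35,140),):
    w=np.r_[n+x/1e3*X+y/1e3*Y,.018];print(w,((w-t)@Rm*1000).round(1))
E
```

```text
tool_pos: [0.5199, 0.0083, 0.0368]
contact_force: [-3.4, 6.4, 9.6]
clock: 11.1
tool_pos: [0.5217, 0.0013, 0.0768]
eef_rot: [-0.126, 0.992, -0.0, 0.001]
contact_force: [0.6, -0.6, -0.8]
opening: 0.002
finger_force: 0.0
can [[0.6003967  0.31418843]]
[0.46434047 0.08215686 0.018     ] [34.8 92.6 58. ]
```

```bash
python3 -m pendant '[[1,[20,46,0],[0,0,0]],[1,[16,46,0],[0,0,0]],[1,[0,0,0],[0,0,0]],[1,[0,0,40],[0,0,0]],[1,[0,0,18],[0,0,0]],[1,[-6,0,0],[0,0,0]],[1,[0,0,0],[0,0,0]]]'|grep -E 'clock|pos|contact|rot'; python3 -m pendant '[[1,[-3,0,0],[0,0,0]],[1,[-2,0,0],[0,0,0]],[1,[-2,0,0],[0,0,0]]]'|grep -E 'clock|pos|contact|rot'
```

```text
clock: 12.02
tool_pos: [0.47, 0.0828, 0.0183]
eef_rot: [-0.126, 0.992, 0.0, 0.001]
contact_force: [0.4, -0.9, 0.7]
clock: 12.4
tool_pos: [0.475, 0.0845, 0.0185]
eef_rot: [-0.126, 0.992, -0.0, -0.001]
contact_force: [-3.9, 0.6, 3.0]
```

```bash
python3 -m pendant '[[1,[-4.9,0.7,0],[0,0,2]],[1,[-4.9,0.7,0],[0,0,2]],[1,[-4.9,0.7,0],[0,0,2]],[1,[-4.9,0.7,0],[0,0,2]]]'|grep -E 'clock|pos|contact|rot';python3 -m pendant '[[1,[-4.9,0.7,0],[0,0,2]],[1,[-4.9,0.7,0],[0,0,2]],[1,[-4.9,0.7,0],[0,0,2]],[1,[-4.9,0.7,0],[0,0,2]],[1,[0,0,0],[0,0,0]]]'|grep -E 'clock|pos|contact|rot'
cat > look.py <<'E'
from h import *
import sys
for n in('top','wrist'):
    d=snap(n);np.save(f'/tmp/{n}l.npy',d,allow_pickle=True)
s=r.get_state();p=np.array(s['tool_pos'])[:2]-[.5335,-.0445]
print('TCP rel',p,'ang',np.degrees(np.arctan2(p[1],p[0])),'start',np.degrees(np.arctan2(.129,-.0585)))
E
python3 look.py; python3 - <<'E'
import numpy as np,cv2
a=np.load('/tmp/topl.npy',allow_pickle=True).item()['img'][140:260,255:405];b=np.load('/tmp/wristl.npy',allow_pickle=True).item()['img']
cv2.imwrite('pics/c.png',np.vstack([cv2.resize(a,(500,400),interpolation=2)[100:300],cv2.resize(b,(500,375))])[:,:,::-1])
E
```

```text
clock: 12.9
tool_pos: [0.4904, 0.0904, 0.018]
eef_rot: [-0.056, 0.998, -0.001, -0.004]
contact_force: [-8.3, -1.0, 7.6]
clock: 13.52
tool_pos: [0.511, 0.0954, 0.018]
eef_rot: [0.013, 1.0, -0.001, -0.002]
contact_force: [-6.5, 0.1, 4.4]
TCP rel [-0.0224491   0.13982218] ang 99.12126121831058 start 114.39373938616318
```

View pics/c.png

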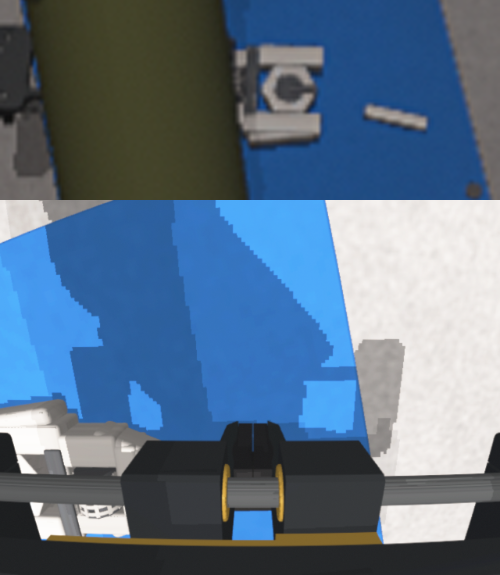

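The nut and wrench turn together (top crop: bar at about (310,92), index at (395,118)). I advance about 7° more, then back off and measure from above.

```bash
python3 -m pendant '[[1,[-4.9,0.7,0],[0,0,2]],[1,[-4.9,0.7,0],[0,0,2]],[1,[-4.9,0.7,0],[0,0,2]],[1,[-2.4,0.3,0],[0,0,1]],[1,[0,0,0],[0,0,0]]]'|grep -E 'clock|pos|contact|rot'; python3 -m pendant '[[1,[12,0,0],[0,0,0]],[1,[8,0,-10],[0,0,0]],[1,[0,-10,-50],[0,0,0]],[1,[0,-45,-50],[0,0,0]],[1,[0,-45,-30],[0,0,0]],[1,[0,0,0],[0,0,0]],[1,[0,0,0],[0,0,0]]]'|grep -E 'clock|pos|contact|rot'
python3 look.py; python3 - <<'E'
from h import *
d=np.load('/tmp/wristl.npy',allow_pickle=True).item();print(proj(d,[(.5335,-.0445,.032),(.517,-.134,.02),(.5577,.0934,.03)]))
cv2.imwrite('pics/w5.png',cv2.resize(d['img'][80:320,60:400,::-1],None,fx=2.35,fy=2.35,interpolation=2))
E
```

```text
clock: 14.25
tool_pos: [0.5281, 0.0971, 0.018]
eef_rot: [0.074, 0.997, -0.0, -0.003]
contact_force: [-6.3, 0.6, 5.3]
clock: 15.12
tool_pos: [0.4971, 0.0046, 0.1549]
eef_rot: [0.074, 0.997, 0.001, 0.001]
contact_force: [0.0, 0.3, -0.4]
TCP rel [-0.03676211  0.05014066] ang 126.24810724915804 start 114.39373938616318
[[268.24435467 282.89870085]
 [159.30970867 272.82103897]
 [446.02598323 286.16708006]]
```

View pics/w5.png

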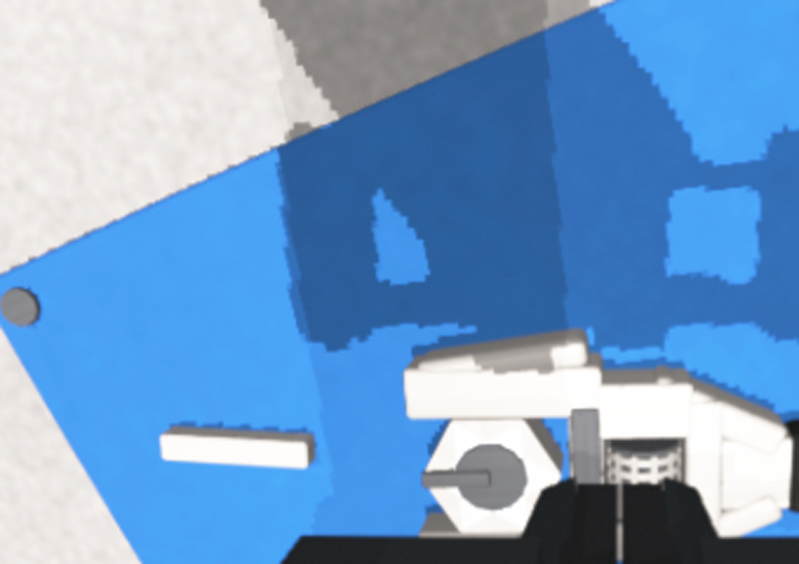

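```bash
cat > ang.py <<'E'
from h import *
d=np.load('/tmp/wristl.npy',allow_pickle=True).item();c=lambda L:[[60+x/2.35,80+y/2.35] for x,y in L]
def A(L,z):
    p=ray(d,c(L),z);v=p[0]-p[1];return np.degrees(np.arctan2(v[1],v[0])).round(2)
print('index edges',A([(161,434),(311,441)],.02),A([(161,460),(308,468)],.02))
print('bar',A([(424,472),(490,472)],.032),A([(424,486),(490,486)],.032))
print('jaw face',A([(408,417),(570,417)],.03),'outer',A([(405,369),(600,372)],.03))
print('plate edge',A([(0,275),(600,8)],.01))
n=ray(d,c([(492,477)]),.03)[0];i=ray(d,c([(235,451)]),.02)[0];v=i-n;print('nut',n,'idx',i,np.hypot(*v),'bearing',np.degrees(np.arctan2(v[1],v[0])))
h=cv2.cvtColor(d['img'],cv2.COLOR_RGB2HSV);st=cv2.inRange(h,(0,0,150),(180,60,255))
def edge(x0,x1,y0,y1,z,sgn):  # strongest vertical-gradient row per column, subpixel-ish, line fit in world
    g=cv2.GaussianBlur(h[:,:,1].astype(float),(0,0),1);g=sgn*np.gradient(g,axis=0)[y0:y1,x0:x1]
    P=ray(d,np.c_[np.arange(x0,x1),y0+g.argmax(0)],z);f=cv2.fitLine(P.astype(np.float32)*1000,cv2.DIST_HUBER,0,.01,.01)[:2,0];return np.degrees(np.arctan2(f[1],f[0])).round(2)
print('idx fit',edge(133,186,270,284,.02,1),edge(133,186,258,270,.02,-1))
E
python3 ang.py
```

```text
index edges -100.9 -101.28
bar -98.2 -98.17
jaw face -98.31 outer -99.29
plate edge -76.66
nut [ 0.53449627 -0.04408368] idx [ 0.51631137 -0.13320955] 0.09096213969691673 bearing -101.5321167900852
idx fit 78.12 78.37
```

```bash
python3 -m pendant '[[1,[0,50,40],[0,0,0]],[1,[0,50,40],[0,0,0]],[1,[0,0,45],[0,0,0]],[1,[0,0,15],[0,0,0]],[1,[-10,0,0],[0,0,0]],[1,[-8,0,0],[0,0,0]],[1,[-2,0,0],[0,0,0]],[1,[0,0,0],[0,0,0]]]'|grep -E 'clock|pos|contact|rot'; python3 -m pendant '[[1,[-2.5,0.3,0],[0,0,1]],[1,[-2.5,0.3,0],[0,0,1]],[1,[-2.5,0.3,0],[0,0,1]],[1,[0,0,0],[0,0,0]]]'|grep -E 'clock|pos|contact|rot'
python3 -m pendant '[[1,[12,0,0],[0,0,0]],[1,[8,0,-10],[0,0,0]],[1,[0,-10,-50],[0,0,0]],[1,[0,-45,-50],[0,0,0]],[1,[0,-45,-30],[0,0,0]],[1,[0,0,0],[0,0,0]],[1,[0,0,0],[0,0,0]]]'|grep -E 'clock|pos|contact|rot'
python3 look.py; python3 - <<'E'
from h import *
d=np.load('/tmp/wristl.npy',allow_pickle=True).item();g0=d['img'];h=cv2.cvtColor(g0,cv2.COLOR_RGB2HSV)
def edge(x0,x1,y0,y1,z,sgn):
    g=cv2.GaussianBlur(h[:,:,1].astype(float),(0,0),1);g=sgn*np.gradient(g,axis=0)[y0:y1,x0:x1];k=y0+g.argmax(0)
    P=ray(d,np.c_[np.arange(x0,x1),k],z);f=cv2.fitLine(P.astype(np.float32)*1000,cv2.DIST_HUBER,0,.01,.01)[:2,0];return np.degrees(np.arctan2(f[1],f[0])).round(2),k[[0,-1]]
n=proj(d,[(.5345,-.0441,.032)])[0];i=proj(d,[(.5165,-.1333,.02)])[0];print(n,i)
x,y=i.astype(int);print('idx',edge(x-24,x+25,y,y+12,.02,1),edge(x-24,x+25,y-12,y,.02,-1))
m=cv2.inRange(cv2.cvtColor(g0,cv2.COLOR_RGB2GRAY),0,135)
x,y=n.astype(int);m=roi(m,x-32,y-5,x-14,y+6);print('gray rows\n',cv2.cvtColor(g0,cv2.COLOR_RGB2GRAY)[y-8:y+9,x-30:x-6:3])
print('jaw outer',edge(x-34,x+36,y-52,y-32,.03,-1),'face(gap cols)',edge(x-34,x-20,y-30,y-18,.03,1))
E
```

```text
clock: 16.23
tool_pos: [0.5313, 0.0972, 0.0174]
eef_rot: [0.074, 0.997, 0.0, 0.0]
contact_force: [-1.2, 0.5, 2.1]
clock: 16.73
tool_pos: [0.5357, 0.0973, 0.0168]
eef_rot: [0.1, 0.995, -0.001, -0.002]
contact_force: [-7.5, 1.7, 6.1]
clock: 17.6
tool_pos: [0.5, 0.0068, 0.1534]
eef_rot: [0.1, 0.995, 0.0, 0.001]
contact_force: [0.8, 0.6, -0.4]
TCP rel [-0.03384464  0.052377  ] ang 122.86948308890247 start 114.39373938616318
[268.27564536 284.4853495 ] [159.32873826 277.99588038]
idx (np.float32(79.06), array([283, 283])) (np.float32(78.91), array([268, 268]))
gray rows
 [[137 153 249 249 248 249 133 134]
 [138 181 249 249 251 233 133 134]
 [138 220 249 250 253 177 132 133]
 [138 224 248 250 253 143 129 130]
 [137 173 223 230 234 115 115 116]
 [127 110 132 123 123 102 105 105]
 [121 118 121 119 121 123 124 125]
 [125 132 133 132 134 134 135 135]
 [124 130 131 132 133 133 134 135]
 [122 129 129 130 130 131 132 132]
 [122 128 129 131 132 131 131 130]
 [130 129 147 146 160 149 123 124]
 [137 147 222 221 236 227 125 124]
 [138 154 246 246 251 252 129 129]
 [138 144 246 248 248 252 130 129]
 [137 140 238 248 247 249 141 128]
 [137 139 208 247 247 247 195 130]]
jaw outer (np.float32(70.67), array([233, 238])) face(gap cols) (np.float32(78.71), array([258, 258]))
```

```bash
python3 -c "
from plant import r
print(r.finish_job())"
```

```text
the job is handed in; nothing more can be done
None
```

I closed the jaw until the finger slipped on the worm, then turned the nut clockwise until its bar lined up with the index bar to within about 1° by my measurement. I handed the job in with the arm clear of everything, at 17.6 s of the 67 s; I did not re-measure jaw snugness or re-check the can, jar and screwdriver after the turn.

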